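Unscrew the knurled lock wheel two turns and push the sensor slide home

TASK

The sensor slide on the small bench is locked by the black knurled wheel. With a fingertip against the knurled rim, and without pinching the wheel, turn it counter-clockwise (seen from above) by two full turns from tight, so that its white mark has come round to the white line on the bridge for the second time, and no further: a third turn would run it off its thread. Then push the slide by its green upright plate, away from the wheel, fully home against the blue end stop; lift or pick up nothing, leave the things standing round about alone, and finish with the hand clear.

Things in the scene. Friction and masses are not known exactly. Their poses are not given: they have to be found in the camera images.
- bench: fixed slide bench: aluminium bed 84 mm wide (x), y from -120 to +150 mm, guide rails to 24 mm high. Origin on the table; y = direction in which the slide is pushed, z up. At y = -55 mm a blue bridge (84 mm in x, 40 mm in y, top 44 mm up) carries the lock wheel on a vertical axis; a white line on its top, on the -x side, is the index. Blue end stop at y = +140 mm
- wheel_center (a point): centre of the black lock wheel, on its axis, half-way up, 55 mm above the table when tight. 62 mm in diameter over 24 upright ridges 2 mm high, 18 mm high, underside 2 mm over the bridge. Climbs 4 mm a turn, stays where left, needs 1.5 N at the rim. Its plunger leaves the slide's hole after 1.5 turns. A finger can go right round it above the bridge
- wheel (a joint): turn of the lock wheel in rad, counts on over full turns; grows counter-clockwise seen from above (loosening); 0 = tight, the white mark on the wheel's top at the white line on the bridge; 12.57 = two turns loose. Starts within 0.3 rad of 0 and has a stop at -0.45
- slide: steel slide, plate 52 mm wide (x), 175 long (y), 10 thick, about 0.45 kg, in guide rails that keep it from being lifted; carries a green upright plate and an ivory sensor module. Origin: centre of the plate's underside, 8 mm above the table, axes as the bench's; at y = +12.5 mm of the bench when locked (2 mm of play), +52.5 mm when home, 40 mm further
- push_face (a point): middle of the face towards the wheel of the slide's green upright plate, 53 mm above the table; the plate is 44 mm wide (x), 6 mm thick, its top 73 mm above the table. At y = +41.5 mm of the bench when locked, leaving about 65 mm to the wheel's rim; push along the bench's +y
- vial_1: bystander: glass vial with a screw cap, 24 mm in diameter, 54 mm high; origin under its centre
- vial_2: bystander: glass vial with a dark screw cap, 24 mm in diameter, 54 mm high; origin under its centre
- tube_holder_e: bystander: round black rubber tube holder, 69 mm in diameter, 51 mm high; origin under its centre
- hex_key: bystander: hex key, 26x79x4 mm, lying flat; origin under its centre
- power_adapter_b: bystander: black plug-in power adapter, 37x94x42 mm; origin under its body

How it is judged:
On the way, in this order (a step that is already met when the one before it is completed fails the run):
1. the wheel is two turns loose while the slide is still where it was locked (value of joint wheel above 11.77 rad and y of slide in the frame of bench below 0.025 m), for 0.2 s.
2. the slide is home against the end stop (y of slide in the frame of bench above 0.0495 m), for 0.2 s.
At the end, for the whole second after the job is handed in: the wheel stands two turns loose (12.57 rad, give or take 0.8 rad) and the slide lies flat and at rest in its guide, within 3 mm of the end stop (value of joint wheel between 11.77 and 13.37 rad and y of slide in the frame of bench above 0.0495 m and z of slide in the frame of bench below 0.011 m and angle between slide's own z axis and vertical below 0.05 rad and linear speed of slide below 0.01 m/s); the robot touches nothing.
It fails at once if the wheel was turned more than two and a half turns loose (value of joint wheel above 15.7 rad).
It fails at once if the wheel was pinched: the hand over its hub with the fingers on it (horizontal distance between the grasp point and wheel_center below 0.015 m and contact force between the fingers and wheel above 0.5 N).
It fails at once if the slide was lifted (z of slide in the frame of bench above 0.014 m).
It fails at once if a bystander was moved more than 15 mm (distance of any of vial_1, vial_2, tube_holder_e, hex_key, power_adapter_b from where it was at the start of the episode above 0.015 m).
It also fails if it takes over 61 s, if anything falls off the work surface, if the arm or the gripper's body presses on something with over 40 N, if the wrist force passes 120 N, or if a joint passes its speed limit or range.

ROBOT

A 7-joint arm with a two-finger parallel gripper is mounted at the origin on a cart in front of the work surface, level with it; the furniture and walls round the work are solid. World frame = base frame: x ahead of the robot, y to its left, z up, the work surface at z = 0. Lengths are in m, angles in rad, forces in N, time in s.
With the tool pointing down it reaches from about 0.35 to 0.9 m from the base axis. Payload 19.9 kg.
Tool frame: the origin (TCP) lies midway between the tips of the shut fingers; the grasp point (between the pads) lies 19 mm behind it; z points along the fingers, y is the line along which they close (so a half turn about z gives the same grasp; the last joint's range is limited). The gripper opens to 94 mm and grips with 3 to 60 N. Pads are 16 mm wide; open, the fingers measure 119 mm over their backs; the gripper's body (75 mm by 177 mm) begins 78 mm behind the grasp point.
Start: joints at [-1.377, 0.417, -0.01, 1.614, 0.005, 1.111, -0.053], TCP at [0.146, 0.608, 0.205] pointing down, gripper open.
Joint ranges: [-2.81, 2.81], [-0.39, 2.02], [-1.27, 1.25], [0.06, 2.57], [-1.19, 4.33], [0.19, 2], [-2.82, 2.82]. Speed limits (rad/s): [1.89, 1.89, 2.39, 2.39, 3.01, 3.01, 3.01].

INTERFACE

Orientations are given as [roll, pitch, yaw] about the fixed x, y, z axes, in that order (R = Rz(yaw) Ry(pitch) Rx(roll)).
In Python, from bench import arm gives the robot as it stands.
- The arm moves only by the tool carry_out, never from a script. Its argument "plan" is a list of rows, each an object with "translation": the shift along the tool's x, y, z in units of 25 mm (1.0 is 25 mm), a list of three; "delta_rot": the turn, a rotation vector about the tool's x, y, z in units of 6 degrees (1.0 is 6 degrees), a list of three; "grip": the finger opening in mm, from 0 to 94. In form: [{"translation": [x, y, z], "delta_rot": [rx, ry, rz], "grip": grip}, ...]. A call has 1 to 20 rows; each row is the pose to reach, as a shift and turn from the pose commanded when the call began, along the tool's axes at that moment; what a row does not reach only later rows make up. A row lasts 1/8 s, in which the tool goes at most 62.5 mm and 10.7 degrees, less where a joint would pass 70% of its speed; a pose out of reach is approached as far as the arm can. A call with a gripper value outside its range is refused whole. The fingers move at their own pace and stop on an object; "grip_force" is the grip in N (left out, the last holds). Time passes only in rows, so rows that repeat a pose let the fingers close. It gives the time, the measured TCP pose, the force, the opening and the grip force at its end, in the units of the state.
- arm.get_state(): the state, without advancing time (a new reading comes with each control period).
- arm.snapshot(name): name is "side" or "top" or "wrist"; returns a dict with "image" (384x512x3 uint8, blue, green, red), "z_map" (384x512 float32, m along the optical axis (not along the pixel's ray), 0 where there is no reading), "fovy" (degrees; the focal length in pixels is half the picture's height over the tangent of half this angle, whatever the lens; pixels are square), "cx", "cy" (the principal point, pixels), "pose" (4x4, takes a point from camera to world coordinates); the wrist camera has in their place "tool_from_camera" (4x4, takes a point from camera to tool coordinates, whose origin is the TCP and whose axes are the flange's). Camera axes: x right, y down, z forward; pixel columns grow to the right and rows downward; lengths in m; the calibration is good to about 2 mm. A picture is of the moment at which its call begins: read the wrist's pose just before it.
- arm.sign_off(): hands the job in; it is judged then, once.
Trained networks look in a picture, given as the dict that the camera call returned (one of the last four; its "shot" number tells which), for a name from the list of things; names that differ only in an ending like _2 or _b are one class to them, and where a whole thing is asked for, a point or a joint stands for the part that bears it (a point fixed in the world has none). Each returns a list of dicts, best first, with "p" (0 to 1); they miss things now and then, are a little off and sometimes report something else, mostly with a low value. They report only what shows in the picture. A call takes as long as a camera call.
- arm.cut_out(picture, label): "region" (384x512 bool, what is visible of it) and "location" ([column, row] in pixels, amid what is visible of it).
The state is a dict: "time": time; "joint_pos": joint angles; "joint_velocities": joint speeds; "tau": joint torques, N m; "tcp_pos": TCP position; "eef_rot": TCP orientation; "wrist_force": force on the tool from outside, world axes, zero at the start; "ft_torque": the same for the moment, N m; "finger_gap": finger opening in m; "finger_force": force on a finger pad.
Only numpy, scipy, OpenCV 4.12 (cv2) and the standard library are available. Lean on these libraries where they do the work, as an engineer would, in place of code of your own. Each camera call takes 0.05 s, during which the arm holds its last target. There are 200 camera calls.

## Working session

There is one attempt and no reset: what is moved stays moved. The work goes in short steps, Python scripts to look and compute and a tool call to move; the robot and the scene stay as the last step left them, time stands still between calls to the robot, and variables do not carry over. Pictures are saved under pics/ and viewed, at most 10 in all, crops included, and the job is handed in when it is done.

Besides the shell and the picture viewer there is one more tool, called after "Request:" in YAML: its name, and indented under it one key for each argument. carry_out: Moves the arm, as the interface text tells. Its arguments: {"type":"object","properties":{"plan":{"type":"array","items":{"type":"object","properties":{"translation":{"type":"array","items":{"type":"number"}},"delta_rot":{"type":"array","items":{"type":"number"}},"grip":{"type":"number"}}}},"grip_force":{"type":"number"}},"required":["plan"]}

```bash
ls; mkdir -p pics; cat > h.py <<'E'
import numpy as np, cv2
from bench import arm
from scipy.spatial.transform import Rotation as R
def f(p): return p["image"].shape[0]/2/np.tan(np.radians(p["fovy"])/2)
def cloud(p,pose=None):
    z=p["z_map"]; v,u=np.mgrid[:z.shape[0],:z.shape[1]]
    P=np.stack([(u-p["cx"])/f(p)*z,(v-p["cy"])/f(p)*z,z],-1)
    T=p["pose"] if pose is None else pose
    return P@T[:3,:3].T+T[:3,3]
E
python3 - <<'E'
from h import *
print(arm.get_state())
for n in("top","side"):
    p=arm.snapshot(n); cv2.imwrite(f"pics/{n}0.png",p["image"]); C=cloud(p)
    print(n,p["fovy"],p["pose"].round(3).tolist())
    for l in("bench","wheel_center","slide","push_face","vial_1","tube_holder_e","hex_key","power_adapter_b"):
        for r in arm.cut_out(p,l)[:2]:
            m=r["region"]&(p["z_map"]>0); 
            if m.any(): print(l,round(r["p"],2),np.round(r["location"]),np.median(C[m],0).round(3),C[m].min(0).round(3),C[m].max(0).round(3))
E
```

```text
pics
{'time': 0.0, 'joint_pos': array([-1.37646622,  0.41798434, -0.01030228,  1.61417843,  0.00469877,
        1.11071491, -0.05300849]), 'joint_velocities': array([ 0.00030766, -0.00061947, -0.00168615,  0.00109411,  0.00019435,
        0.00152094, -0.00077919]), 'tau': array([ 2.54614224e-04, -8.51261473e+01,  6.38892185e-01, -4.25988865e+01,
       -4.88201121e-02,  1.86310150e-02,  1.08516390e-04]), 'tcp_pos': array([0.1459538 , 0.60731943, 0.20481704]), 'eef_rot': array([-3.14033479e+00,  9.24851639e-05,  2.90576117e+00]), 'wrist_force': array([-0.51117758, -0.11241195,  0.4850722 ]), 'ft_torque': array([-0.00662527, -0.02780059, -0.02333585]), 'finger_force': 0.0, 'finger_gap': 0.09385497466829221}
top 42.142553460403235 [[0.012, -0.985, 0.172, 0.349], [-1.0, -0.01, 0.015, -0.278], [-0.013, -0.172, -0.985, 0.979], [0.0, 0.0, 0.0, 1.0]]
bench 0.65 [283. 214.] [ 0.468 -0.292  0.024] [ 0.426 -0.395 -0.004] [ 0.525 -0.122  0.076]
wheel_center 0.97 [304. 211.] [ 0.472 -0.328  0.064] [ 0.442 -0.36   0.008] [ 0.505 -0.298  0.069]
slide 0.7 [254. 215.] [ 0.469 -0.237  0.021] [ 0.447 -
[... 828 characters left out ...]
1] [ 0.519 -0.058  0.077]
wheel_center 0.94 [262. 189.] [ 0.471 -0.315  0.063] [ 0.442 -0.358  0.046] [ 0.504 -0.295  0.066]
slide 0.72 [255. 220.] [ 0.466 -0.211  0.041] [ 0.445 -0.338  0.008] [ 0.506 -0.171  0.075]
push_face 0.75 [257. 220.] [ 0.466 -0.208  0.04 ] [ 0.442 -0.338  0.007] [ 0.5   -0.16   0.075]
vial_1 0.75 [308. 217.] [ 0.36  -0.254  0.032] [ 0.348 -0.364 -0.002] [ 0.378 -0.189  0.055]
vial_1 0.67 [292. 241.] [ 0.376 -0.183  0.031] [ 0.364 -0.287 -0.001] [ 0.396 -0.178  0.055]
tube_holder_e 0.84 [206. 218.] [ 0.575 -0.195  0.042] [ 0.547 -0.246 -0.   ] [ 0.625 -0.179  0.052]
power_adapter_b 0.96 [228. 188.] [ 0.572 -0.349  0.029] [ 0.553 -0.396  0.001] [ 0.607 -0.321  0.043]
```

```bash
python3 - <<'E'
import cv2,numpy as np
a=cv2.imread("pics/top0.png")[120:310,180:380]
cv2.imwrite("pics/top0c.png",cv2.resize(a,None,fx=3,fy=3,interpolation=cv2.INTER_CUBIC))
E
```

```text
(no output)
```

View pics/top0c.png

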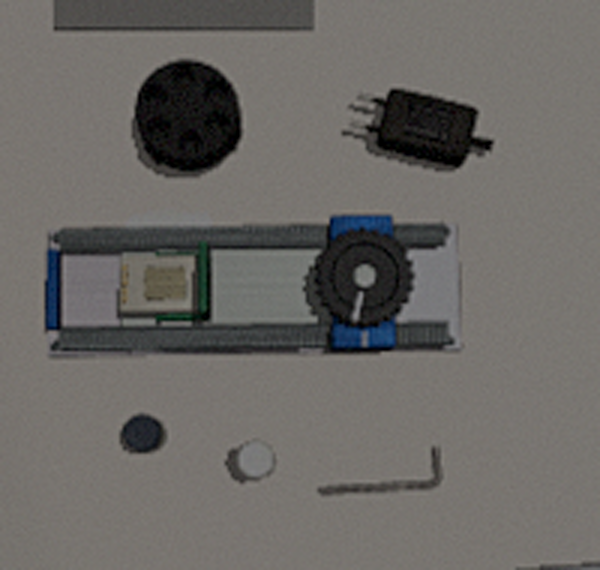

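View pics/side0.png

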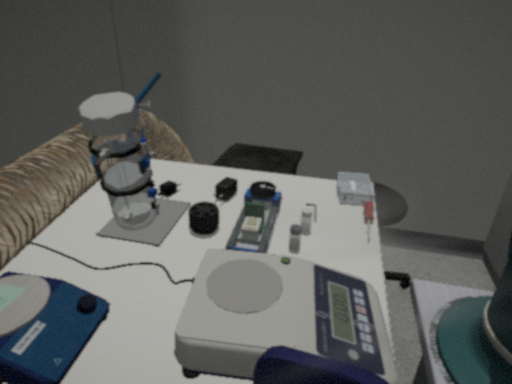

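The top view shows the bench running along world +y. The wheel is at crop (365,275) with its mark pointing at about (357,310), slightly clockwise of the index line at (363,340). Bystanders stand either side, and the side view also shows balances on the way. Next I'll fit the bench pose and check the clearance on the route.

```bash
cat >> h.py <<'E'
def circ(xy):
    A=np.c_[2*xy,np.ones(len(xy))]; s=np.linalg.lstsq(A,(xy**2).sum(1),rcond=None)[0]
    return s[:2],np.sqrt(s[2]+s[:2]@s[:2])
def to_units(target,yaw,s):
    "target TCP xyz, pointing down with yaw -> translation, delta_rot of the move from state s"
    R0=R.from_euler("xyz",s["eef_rot"]); R1=R.from_euler("xyz",[np.pi,0,yaw])
    return (R0.inv().apply(np.array(target)-s["tcp_pos"])/.025).round(2),np.degrees((R0.inv()*R1).as_rotvec()/6).round(2)
E
python3 - <<'E'
from h import *
p=arm.snapshot("top"); C=cloud(p)
w=arm.cut_out(p,"wheel_center")[0]["region"]&(C[...,2]>.058)&(C[...,2]<.072)
cs=cv2.findContours(w.astype(np.uint8),cv2.RETR_EXTERNAL,cv2.CHAIN_APPROX_NONE)[0]
c=max(cs,key=len)[:,0]; q=C[c[:,1],c[:,0]]
print("wheel",circ(q[:,:2]),np.median(C[w],0))
b=(C[...,2]>.019)&(C[...,2]<.029)&(abs(C[...,0]-.47)<.06)&(abs(C[...,1]+.27)<.18)
r=cv2.minAreaRect(C[b][:,:2].astype(np.float32)*1000); print("bench rails",r)
g=(C[...,2]>.066)&(C[...,2]<.082)&(abs(C[...,0]-.47)<.05)&(abs(C[...,1]+.22)<.05); print("plate",C[g].min(0),C[g].max(0))
s=arm.snapshot("side"); D=cloud(s).reshape(-1,3); D=D[s["z_map"].ravel()>0]
for y in np.arange(-.5,.7,.1):
    m=(abs(D[:,1]-y)<.05)&(D[:,0]>.1)&(D[:,0]<.75)
    if m.any():
        d=D[m]; print(round(y,1),[round(d[(d[:,0]>x)&(d[:,0]<x+.1)][:,2].max(initial=-1),3) for x in np.arange(.1,.75,.1)])
wr=arm.snapshot("wrist"); print(wr["tool_from_camera"].round(3),wr["fovy"])
E
```

```text
wheel (array([ 0.47296827, -0.3281771 ]), np.float64(0.028988108431301157)) [ 0.47318273 -0.32774447  0.06380092]
bench rails ((470.9274597167969, -254.43936157226562), (81.85636901855469, 257.712890625), 0.6858037114143372)
plate [ 0.44909065 -0.23230576  0.06866196] [ 0.49169257 -0.22596153  0.07729215]
-0.5 [np.float64(0.0), np.float64(0.035), np.float64(0.033), np.float64(0.003), np.float64(0.003), np.float64(0.002), np.float64(0.002)]
-0.4 [np.float64(0.001), np.float64(0.035), np.float64(0.006), np.float64(0.064), np.float64(0.044), np.float64(0.008), np.float64(0.03)]
-0.3 [np.float64(0.001), np.float64(0.024), np.float64(0.055), np.float64(0.066), np.float64(0.065), np.float64(0.012), np.float64(0.311)]
-0.2 [np.float64(0.003), np.float64(0.014), np.float64(0.056), np.float64(0.074), np.float64(0.053), np.float64(0.305), np.float64(0.307)]
-0.1 [np.float64(0.014), np.float64(0.062), np.float64(0.081), np.float64(0.079), np.float64(0.077), np.float64(0.308), np.float64(0.305)]
-0.0 [np.float64(0.017), np.float64(0.065), np.float64(0.095), np.float64(0.094), np.float64(0.078), np.float64(0.008), np.float64(0.007)]
0.1 [np.float64(0.015), np.float64(0.067), np.float64(0.093), np.float64(0.094), np.float64(0.079), np.float64(0.073), np.float64(0.08)]
0.2 [np.float64(-1.0), np.float64(0.178), np.float64(0.178), np.float64(-1.0), np.float64(0.003), np.float64(0.073), np.float64(0.08)]
[[ 0.001 -0.959 -0.283  0.083]
 [ 1.     0.001 -0.     0.001]
 [ 0.    -0.283  0.959 -0.179]
 [ 0.     0.     0.     1.   ]] 67.04312725529135
```

Request:
carry_out:
  plan:
    - {"translation": [0, 0, -3.8], "delta_rot": [0, 0, 0], "grip": 0}
    - {"translation": [0, 0, -3.8], "delta_rot": [0, 0, 0], "grip": 0}
    - {"translation": [-13.8, -5.2, -3.8], "delta_rot": [0, 0, -1], "grip": 0}
    - {"translation": [-13.8, -5.2, -3.8], "delta_rot": [0, 0, -1], "grip": 0}
    - {"translation": [-13.8, -5.2, -3.8], "delta_rot": [0, 0, -1], "grip": 0}
    - {"translation": [-13.8, -5.2, -3.8], "delta_rot": [0, 0, -1], "grip": 0}
    - {"translation": [-13.8, -5.2, -3.8], "delta_rot": [0, 0, -1], "grip": 0}
    - {"translation": [-13.8, -5.2, -3.8], "delta_rot": [0, 0, -1], "grip": 0}
    - {"translation": [-17.8, -18.6, -3.8], "delta_rot": [0, 0, -2.3], "grip": 0}
    - {"translation": [-17.8, -18.6, -3.8], "delta_rot": [0, 0, -2.3], "grip": 0}
    - {"translation": [-17.8, -18.6, -3.8], "delta_rot": [0, 0, -2.3], "grip": 0}
    - {"translation": [-17.8, -18.6, -3.8], "delta_rot": [0, 0, -2.3], "grip": 0}
    - {"translation": [-17.8, -18.6, -3.8], "delta_rot": [0, 0, -2.3], "grip": 0}
    - {"translation": [-17.8, -18.6, -3.8], "delta_rot": [0, 0, -2.3], "grip": 0}
    - {"translation": [-19.6, -33.7, -1], "delta_rot": [0, 0, -2.3], "grip": 0}
    - {"translation": [-19.6, -33.7, -1], "delta_rot": [0, 0, -2.3], "grip": 0}
    - {"translation": [-19.6, -33.7, -1], "delta_rot": [0, 0, -2.3], "grip": 0}
    - {"translation": [-19.6, -33.7, -1], "delta_rot": [0, 0, -2.3], "grip": 0}
    - {"translation": [-19.6, -33.7, 2], "delta_rot": [0, 0, -2.3], "grip": 0}
    - {"translation": [-19.6, -33.7, 2.2], "delta_rot": [0, 0, -2.3], "grip": 0}

```text
time: 3.6
tcp_pos: [0.4298, -0.2925, 0.1783]
eef_rot: [-3.141, 0.002, -3.136]
wrist_force: [1.5, 1.3, 0.5]
finger_gap: 0.0002
finger_force: 0.0
```

Request:
carry_out:
  plan:
    - {"translation": [0, 0, 0], "delta_rot": [0, 0, 0], "grip": 0}
    - {"translation": [0, 0, 0], "delta_rot": [0, 0, 0], "grip": 0}

```text
time: 3.85
tcp_pos: [0.4301, -0.2905, 0.1792]
eef_rot: [-3.142, 0.0, -3.136]
wrist_force: [-0.1, -0.1, 0.3]
finger_gap: 0.0008
finger_force: 0.0
```

```bash
cat >> h.py <<'E'
def wheel_look(name):
    s=arm.get_state(); p=arm.snapshot("wrist"); T=np.eye(4)
    T[:3,:3]=R.from_euler("xyz",s["eef_rot"]).as_matrix(); T[:3,3]=s["tcp_pos"]
    P=T@p["tool_from_camera"]; C=cloud(p,P); cv2.imwrite(f"pics/{name}.png",p["image"])
    return s,p,P,C
E
python3 - <<'E'
from h import *
s,p,P,C=wheel_look("w1"); print(s["tcp_pos"],s["eef_rot"],s["time"])
for r in arm.cut_out(p,"wheel_center")[:1]:
    w=r["region"]&(C[...,2]>.058)&(C[...,2]<.072)
    c=max(cv2.findContours(w.astype(np.uint8),cv2.RETR_EXTERNAL,cv2.CHAIN_APPROX_NONE)[0],key=len)[:,0]
    q=C[c[:,1],c[:,0]]; print(r["p"],circ(q[:,:2]),cv2.minEnclosingCircle((q[:,:2]*1000).astype(np.float32)),np.median(C[w],0))
E
```

```text
[ 0.43005413 -0.29050146  0.17916286] [-3.14157502e+00  9.57755278e-05 -3.13646958e+00] 3.85
0.66 (array([ 0.47126418, -0.32862251]), np.float64(0.027930654724605146)) ((472.7103576660156, -327.1733703613281), 31.136533737182617) [ 0.46877117 -0.32903834  0.06247206]
```

View pics/w1.png

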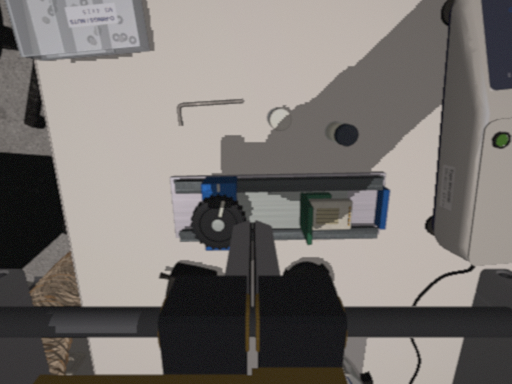

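The wrist view shows the wheel hub at (218,226) with the white mark pointing up and a little right, and the shut fingertips at (252,225). The hand enters the picture from the +x side, so the wheel stays visible while the finger works on its +x side. I'll go down there.

Request:
carry_out:
  plan:
    - {"translation": [-3.9, -1.5, 0], "delta_rot": [0, 0, 0], "grip": 0}
    - {"translation": [-3.9, -1.5, 0], "delta_rot": [0, 0, 0], "grip": 0}
    - {"translation": [-3.9, -1.5, 2.5], "delta_rot": [0, 0, 0], "grip": 0}
    - {"translation": [-3.9, -1.5, 5.1], "delta_rot": [0, 0, 0], "grip": 0}
    - {"translation": [-3.9, -1.5, 5.1], "delta_rot": [0, 0, 0], "grip": 0}
    - {"translation": [-3.6, -1.5, 5.1], "delta_rot": [0, 0, 0], "grip": 0}
    - {"translation": [-3.4, -1.5, 5.1], "delta_rot": [0, 0, 0], "grip": 0}
    - {"translation": [-3.4, -1.5, 5.1], "delta_rot": [0, 0, 0], "grip": 0}

```text
time: 4.95
tcp_pos: [0.5154, -0.3283, 0.0533]
eef_rot: [-3.141, 0.003, -3.137]
wrist_force: [0.1, -0.4, -0.4]
finger_gap: 0.0005
finger_force: 0.0
```

```bash
python3 - <<'E'
from h import *
s,p,P,C=wheel_look("w2"); print(s["tcp_pos"],s["wrist_force"],s["time"])
cv2.imwrite("pics/w2c.png",cv2.resize(p["image"][120:320,130:390],None,fx=3,fy=3,interpolation=cv2.INTER_CUBIC))
i=np.linalg.inv(P); 
def px(X):
    a=i[:3,:3]@X+i[:3,3]; return a[:2]/a[2]*f(p)+[p["cx"],p["cy"]]
print(px(np.array([.4722,-.328,.064])),px(np.array([.4412,-.328,.064])))
E
```

```text
[ 0.51544192 -0.32832129  0.05334103] [ 0.13381967 -0.39327224 -0.41636745] 4.95
[251.94119441 175.21327114] [252.24872351 121.6957663 ]
```

View pics/w2c.png

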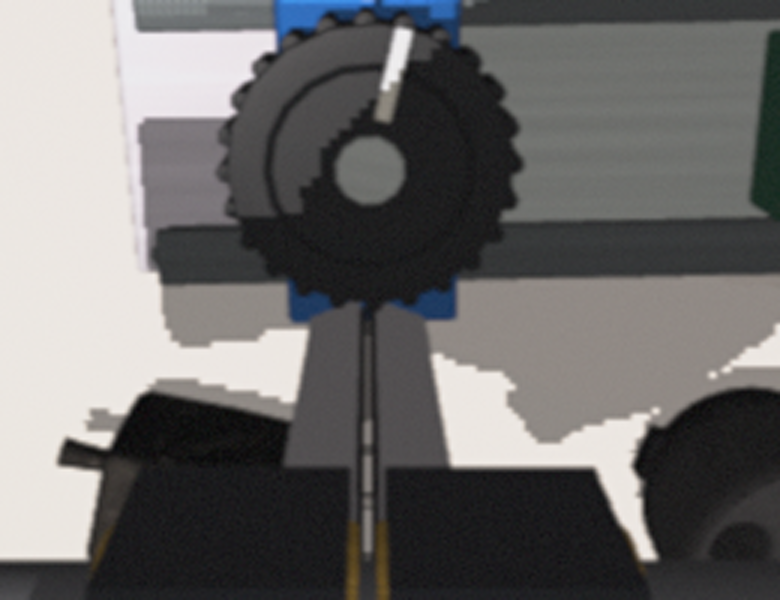

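The hub is at crop (369,170), within 1 px of where I predicted it. The mark points to (403,30), so the wheel stands at about -0.2 rad. The fingertips are just short of the rim at (369,310). I'll make a first trial arc counter-clockwise with about 1.5 mm of press.

Request:
carry_out:
  plan:
    - {"translation": [0.15, 0, 0], "delta_rot": [0, 0, 0], "grip": 0}
    - {"translation": [0.25, 0, 0], "delta_rot": [0, 0, 0], "grip": 0}
    - {"translation": [0.25, 0.26, 0], "delta_rot": [0, 0, 0], "grip": 0}
    - {"translation": [0.25, 0.52, 0], "delta_rot": [0, 0, 0], "grip": 0}
    - {"translation": [0.27, 0.72, 0], "delta_rot": [0, 0, 0], "grip": 0}
    - {"translation": [0.32, 0.92, 0], "delta_rot": [0, 0, 0], "grip": 0}
    - {"translation": [0.41, 1.11, 0], "delta_rot": [0, 0, 0], "grip": 0}
    - {"translation": [0.52, 1.28, 0], "delta_rot": [0, 0, 0], "grip": 0}
    - {"translation": [0.67, 1.42, 0], "delta_rot": [0, 0, 0], "grip": 0}

```text
time: 6.12
tcp_pos: [0.498, -0.2922, 0.0515]
eef_rot: [-3.142, 0.0, -3.136]
wrist_force: [2.9, 0.9, 1.6]
finger_gap: 0.0005
finger_force: 1.5
```

```bash
python3 - <<'E'
from h import *
s,p,P,C=wheel_look("w3"); print(s["tcp_pos"],s["wrist_force"],s["time"])
i=np.linalg.inv(P); a=i[:3,:3]@np.array([.4713,-.3275,.065])+i[:3,3]; u=(a[:2]/a[2]*f(p)+[p["cx"],p["cy"]]).astype(int); print(u)
cv2.imwrite("pics/w3c.png",cv2.resize(p["image"][max(0,u[1]-80):u[1]+100,max(0,u[0]-120):u[0]+120],None,fx=3,fy=3,interpolation=cv2.INTER_CUBIC))
E
```

```text
[ 0.49800742 -0.29219728  0.0514818 ] [2.86159359 0.87232653 1.6488579 ] 6.125
[192 202]
```

View pics/w3c.png

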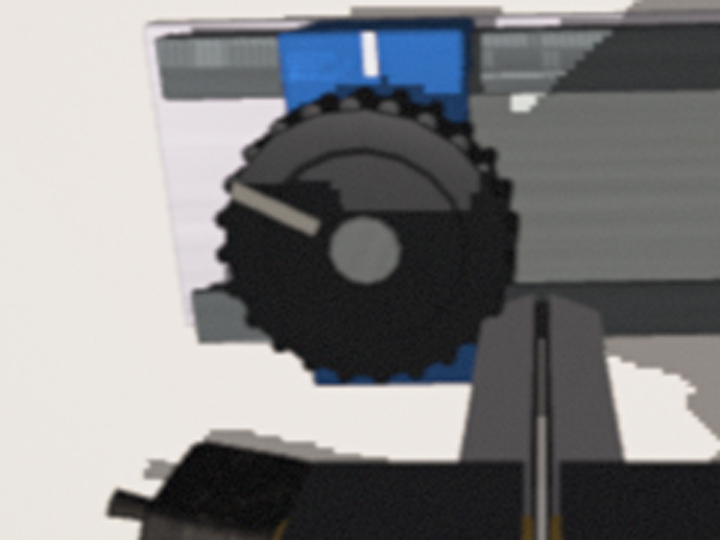

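The mark has come round to crop (235,190) about the hub at (365,250), so the wheel is at about +1.1 rad. That is near-pure rolling at 3 N of force. Next I'll work out the remaining orbit points and write a tool to read the mark angle.

```bash
cat >> h.py <<'E'
CW=np.array([.4713,-.3275])
def mark(name,zt):
    "angle of the white mark, CCW from the index direction (-x), mod 2pi; zt = wheel top height"
    s,p,P,C=wheel_look(name); i=np.linalg.inv(P); g=cv2.cvtColor(p["image"],cv2.COLOR_BGR2GRAY).astype(float)
    th=np.radians(np.arange(0,360,2)); rr=np.arange(.014,.027,.001)
    X=np.stack([CW[0]-rr[:,None]*np.cos(th),CW[1]-rr[:,None]*np.sin(th),np.full((len(rr),len(th)),zt)],-1)
    a=X@i[:3,:3].T+i[:3,3]; u=(a[...,:2]/a[...,2:]*f(p)+[p["cx"],p["cy"]]).astype(np.float32)
    v=np.median(cv2.remap(g.astype(np.float32),u[...,0],u[...,1],cv2.INTER_LINEAR,borderValue=0),0)
    k=v.argsort()[::-1][:6]
    return s,list(zip(np.degrees(th[k]).round().tolist(),v[k].round().tolist())),p
E
python3 - <<'E'
from h import *
s,m,p=mark("w4",.065); print(m,s["tcp_pos"],s["time"])
Rr=29.5; pts=[]
for k,(sx,sy) in enumerate([(8,12.5),(-8,12.5),(-8,-12.5),(8,-12.5)]):
    for a in range(0,91,15):
        t=np.radians(a+90*k); pts.append((a+90*k,sx+Rr*np.cos(t),sy+Rr*np.sin(t)))
    # mid-face point
x0,y0=26.95,35.0
for a,x,y in pts: print(a,round((x0-x)/25,2),round((y-y0)/25,2))
E
```

```text
[(68.0, 132.0), (70.0, 130.0), (66.0, 125.0), (72.0, 110.0), (64.0, 93.0), (352.0, 72.0)] [ 0.4974023 -0.2918471  0.0513568] 6.175
0 -0.42 -0.9
15 -0.38 -0.59
30 -0.26 -0.31
45 -0.08 -0.07
60 0.17 0.12
75 0.45 0.24
90 0.76 0.28
90 1.4 0.28
105 1.7 0.24
120 1.99 0.12
135 2.23 -0.07
150 2.42 -0.31
165 2.54 -0.59
180 2.58 -0.9
180 2.58 -1.9
195 2.54 -2.21
210 2.42 -2.49
225 2.23 -2.73
240 1.99 -2.92
255 1.7 -3.04
270 1.4 -3.08
270 0.76 -3.08
285 0.45 -3.04
300 0.17 -2.92
315 -0.08 -2.73
330 -0.26 -2.49
345 -0.38 -2.21
360 -0.42 -1.9
```

Request:
carry_out:
  plan:
    - {"translation": [0.17, 0.12, 0], "delta_rot": [0, 0, 0], "grip": 0}
    - {"translation": [0.45, 0.24, 0], "delta_rot": [0, 0, 0], "grip": 0}
    - {"translation": [0.76, 0.28, 0], "delta_rot": [0, 0, 0], "grip": 0}
    - {"translation": [1.08, 0.28, 0], "delta_rot": [0, 0, 0], "grip": 0}
    - {"translation": [1.4, 0.28, 0], "delta_rot": [0, 0, 0], "grip": 0}
    - {"translation": [1.7, 0.24, 0], "delta_rot": [0, 0, 0], "grip": 0}
    - {"translation": [1.99, 0.12, 0], "delta_rot": [0, 0, 0], "grip": 0}
    - {"translation": [2.23, -0.07, 0], "delta_rot": [0, 0, 0], "grip": 0}
    - {"translation": [2.42, -0.31, 0], "delta_rot": [0, 0, 0], "grip": 0}
    - {"translation": [2.54, -0.59, 0], "delta_rot": [0, 0, 0], "grip": 0}
    - {"translation": [2.58, -0.9, 0], "delta_rot": [0, 0, 0], "grip": 0}
    - {"translation": [2.58, -1.23, 0], "delta_rot": [0, 0, 0], "grip": 0}
    - {"translation": [2.58, -1.57, 0], "delta_rot": [0, 0, 0], "grip": 0}
    - {"translation": [2.58, -1.9, 0], "delta_rot": [0, 0, 0], "grip": 0}
    - {"translation": [2.54, -2.21, 0], "delta_rot": [0, 0, 0], "grip": 0}
    - {"translation": [2.42, -2.49, 0], "delta_rot": [0, 0, 0], "grip": 0}
    - {"translation": [2.23, -2.73, 0], "delta_rot": [0, 0, 0], "grip": 0}

```text
time: 8.35
tcp_pos: [0.4428, -0.3617, 0.0514]
eef_rot: [-3.141, 0.0, -3.137]
wrist_force: [-2.6, 0.7, 0.7]
finger_gap: 0.0004
finger_force: 1.2
```

```bash
python3 - <<'E'
from h import *
s,m,p=mark("w5",.068); print(m,s["tcp_pos"],s["wrist_force"],s["time"])
E
```

```text
[(62.0, 65.0), (60.0, 65.0), (64.0, 64.0), (58.0, 64.0), (56.0, 58.0), (66.0, 54.0)] [ 0.44282977 -0.36173623  0.05144639] [-2.61075148  0.66630897  0.67531025] 8.35
```

Request:
carry_out:
  plan:
    - {"translation": [-0.24, -0.19, 0], "delta_rot": [0, 0, 0], "grip": 0}
    - {"translation": [-0.53, -0.31, 0], "delta_rot": [0, 0, 0], "grip": 0}
    - {"translation": [-0.83, -0.35, 0], "delta_rot": [0, 0, 0], "grip": 0}
    - {"translation": [-1.15, -0.35, 0], "delta_rot": [0, 0, 0], "grip": 0}
    - {"translation": [-1.47, -0.35, 0], "delta_rot": [0, 0, 0], "grip": 0}
    - {"translation": [-1.78, -0.31, 0], "delta_rot": [0, 0, 0], "grip": 0}
    - {"translation": [-2.06, -0.19, 0], "delta_rot": [0, 0, 0], "grip": 0}
    - {"translation": [-2.31, 0, 0], "delta_rot": [0, 0, 0], "grip": 0}
    - {"translation": [-2.49, 0.24, 0], "delta_rot": [0, 0, 0], "grip": 0}
    - {"translation": [-2.61, 0.52, 0], "delta_rot": [0, 0, 0], "grip": 0}
    - {"translation": [-2.65, 0.83, 0], "delta_rot": [0, 0, 0], "grip": 0}

```text
time: 9.78
tcp_pos: [0.5125, -0.3403, 0.0525]
eef_rot: [-3.139, 0.006, -3.135]
wrist_force: [14.6, -5.0, 2.1]
finger_gap: 0.0007
finger_force: 7.2
```

```bash
python3 - <<'E'
from h import *
s,m,p=mark("w6",.069); print(m,s["tcp_pos"],s["wrist_force"],s["time"])
g=cv2.resize(p["image"][100:300,140:380],None,fx=3,fy=3); cv2.imwrite("pics/w6c.png",g)
r=arm.cut_out(p,"wheel_center"); C=wheel_look("w6")[3]
if r: print(r[0]["p"],np.percentile(C[r[0]["region"]][:,2],[50,70,90]))
E
```

```text
[(36.0, 195.0), (34.0, 173.0), (38.0, 165.0), (40.0, 134.0), (32.0, 106.0), (42.0, 86.0)] [ 0.51247516 -0.34026416  0.05252882] [14.63201619 -5.01463159  2.09921695] 9.775
0.8 [0.06701055 0.06763184 0.06839436]
```

View pics/w6c.png

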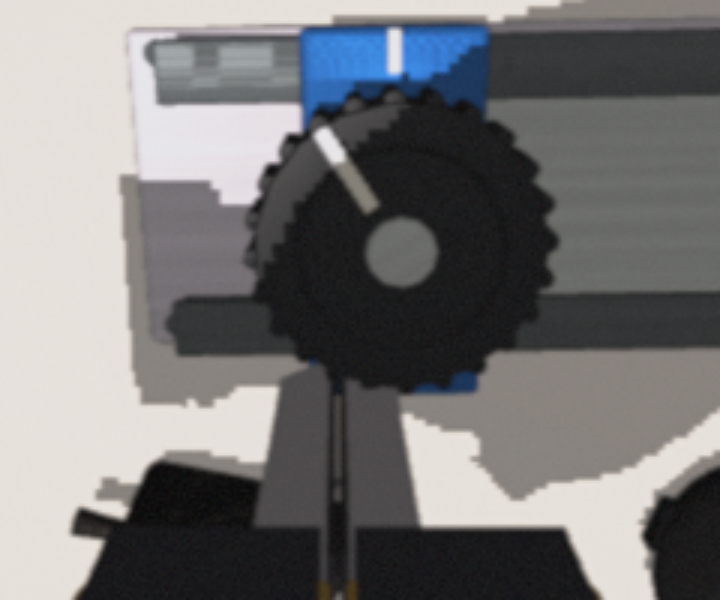

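The mark is at crop (320,135) about the hub at (400,250), which is 0.61 rad past the index. The wheel top is at 0.068 m, 4 mm up, so it is one turn plus 0.61, about 6.9 rad. It needs 5.7 rad more. I'll make visible strokes on this +x side and read the mark after each.

Request:
carry_out:
  plan:
    - {"translation": [-0.04, 0.33, 0], "delta_rot": [0, 0, 0], "grip": 0}
    - {"translation": [-0.04, 0.67, 0], "delta_rot": [0, 0, 0], "grip": 0}
    - {"translation": [-0.04, 1.0, 0], "delta_rot": [0, 0, 0], "grip": 0}
    - {"translation": [0, 1.3, 0], "delta_rot": [0, 0, 0], "grip": 0}
    - {"translation": [0.12, 1.6, 0], "delta_rot": [0, 0, 0], "grip": 0}
    - {"translation": [0.31, 1.83, 0], "delta_rot": [0, 0, 0], "grip": 0}
    - {"translation": [0.55, 2.02, 0], "delta_rot": [0, 0, 0], "grip": 0}
    - {"translation": [0.84, 2.14, 0], "delta_rot": [0, 0, 0], "grip": 0}
    - {"translation": [0.7, 2.5, 0], "delta_rot": [0, 0, 0], "grip": 0}
    - {"translation": [-0.7, 2.4, 0], "delta_rot": [0, 0, 0], "grip": 0}
    - {"translation": [-0.7, 1.2, 0], "delta_rot": [0, 0, 0], "grip": 0}
    - {"translation": [-0.7, -0.1, 0], "delta_rot": [0, 0, 0], "grip": 0}
    - {"translation": [-0.7, -0.1, 0], "delta_rot": [0, 0, 0], "grip": 0}

```text
time: 11.55
tcp_pos: [0.5254, -0.3445, 0.0512]
eef_rot: [-3.14, -0.001, -3.14]
wrist_force: [0.1, 0.1, 0.5]
finger_gap: 0.0009
finger_force: 0.0
```

```bash
python3 - <<'E'
from h import *
s,m,p=mark("w7",.070); print(m,s["tcp_pos"],s["wrist_force"],s["time"])
E
```

```text
[(164.0, 130.0), (162.0, 128.0), (166.0, 124.0), (160.0, 109.0), (168.0, 90.0), (46.0, 74.0)] [ 0.52539122 -0.34451017  0.05115882] [0.07231167 0.08865479 0.4518303 ] 11.55
```

Now at 360+164 = 524°. I'll repeat the stroke, which gives about 128°.

Request:
carry_out:
  plan:
    - {"translation": [0.4, 0.1, 0], "delta_rot": [0, 0, 0], "grip": 0}
    - {"translation": [0.66, 0.1, 0], "delta_rot": [0, 0, 0], "grip": 0}
    - {"translation": [0.66, 0.43, 0], "delta_rot": [0, 0, 0], "grip": 0}
    - {"translation": [0.66, 0.77, 0], "delta_rot": [0, 0, 0], "grip": 0}
    - {"translation": [0.66, 1.1, 0], "delta_rot": [0, 0, 0], "grip": 0}
    - {"translation": [0.7, 1.4, 0], "delta_rot": [0, 0, 0], "grip": 0}
    - {"translation": [0.82, 1.7, 0], "delta_rot": [0, 0, 0], "grip": 0}
    - {"translation": [1.01, 1.93, 0], "delta_rot": [0, 0, 0], "grip": 0}
    - {"translation": [1.25, 2.12, 0], "delta_rot": [0, 0, 0], "grip": 0}
    - {"translation": [1.54, 2.24, 0], "delta_rot": [0, 0, 0], "grip": 0}
    - {"translation": [1.4, 2.6, 0], "delta_rot": [0, 0, 0], "grip": 0}
    - {"translation": [0, 2.5, 0], "delta_rot": [0, 0, 0], "grip": 0}
    - {"translation": [0, 1.3, 0], "delta_rot": [0, 0, 0], "grip": 0}
    - {"translation": [0, 0, 0], "delta_rot": [0, 0, 0], "grip": 0}
    - {"translation": [0, 0, 0], "delta_rot": [0, 0, 0], "grip": 0}

```text
time: 13.48
tcp_pos: [0.5255, -0.3444, 0.0512]
eef_rot: [-3.14, -0.001, -3.139]
wrist_force: [-0.5, 0.6, 0.2]
finger_gap: 0.0005
finger_force: 0.0
```

```bash
python3 - <<'E'
from h import *
s,m,p=mark("w8",.071); print(m,s["tcp_pos"],s["wrist_force"],s["time"])
E
```

```text
[(278.0, 131.0), (276.0, 131.0), (280.0, 124.0), (274.0, 114.0), (282.0, 80.0), (44.0, 74.0)] [ 0.5255056  -0.34442748  0.05119286] [-0.47602497  0.55582286  0.16458054] 13.475
```

At 638°, with 82° to go, I'll make a shorter stroke.

Request:
carry_out:
  plan:
    - {"translation": [0.4, 0.1, 0], "delta_rot": [0, 0, 0], "grip": 0}
    - {"translation": [0.66, 0.1, 0], "delta_rot": [0, 0, 0], "grip": 0}
    - {"translation": [0.66, 0.43, 0], "delta_rot": [0, 0, 0], "grip": 0}
    - {"translation": [0.66, 0.77, 0], "delta_rot": [0, 0, 0], "grip": 0}
    - {"translation": [0.66, 1.1, 0], "delta_rot": [0, 0, 0], "grip": 0}
    - {"translation": [0.7, 1.4, 0], "delta_rot": [0, 0, 0], "grip": 0}
    - {"translation": [0.82, 1.7, 0], "delta_rot": [0, 0, 0], "grip": 0}
    - {"translation": [0.93, 1.85, 0], "delta_rot": [0, 0, 0], "grip": 0}
    - {"translation": [0.6, 2.1, 0], "delta_rot": [0, 0, 0], "grip": 0}
    - {"translation": [0, 2.1, 0], "delta_rot": [0, 0, 0], "grip": 0}
    - {"translation": [0, 2.1, 0], "delta_rot": [0, 0, 0], "grip": 0}

```text
time: 14.9
tcp_pos: [0.5273, -0.2897, 0.0511]
eef_rot: [-3.141, 0.0, -3.135]
wrist_force: [-1.2, 0.4, -0.1]
finger_gap: 0.0005
finger_force: 0.0
```

```bash
python3 - <<'E'
from h import *
s,m,p=mark("w9",.072); print(m,s["tcp_pos"],s["wrist_force"],s["time"])
cv2.imwrite("pics/w9c.png",cv2.resize(p["image"][100:300,80:340],None,fx=3,fy=3))
r=arm.cut_out(p,"wheel_center"); C=wheel_look("w9")[3]
if r: print(r[0]["p"],np.percentile(C[r[0]["region"]][:,2],[50,70,90]))
g=(C[...,2]>.066)&(C[...,2]<.082)&(abs(C[...,0]-.47)<.04)&(C[...,1]>-.27)&(C[...,1]<-.15)
if g.any(): print("plate",C[g].min(0),C[g].max(0))
E
```

```text
[(8.0, 236.0), (10.0, 236.0), (12.0, 226.0), (6.0, 224.0), (14.0, 166.0), (4.0, 149.0)] [ 0.52728072 -0.28971443  0.051146  ] [-1.22925336  0.39016786 -0.11191689] 14.9
0.7 [0.07071187 0.07134876 0.07211141]
plate [ 0.44859961 -0.23164718  0.06600155] [ 0.49217788 -0.22450111  0.07474445]
```

View pics/w9c.png

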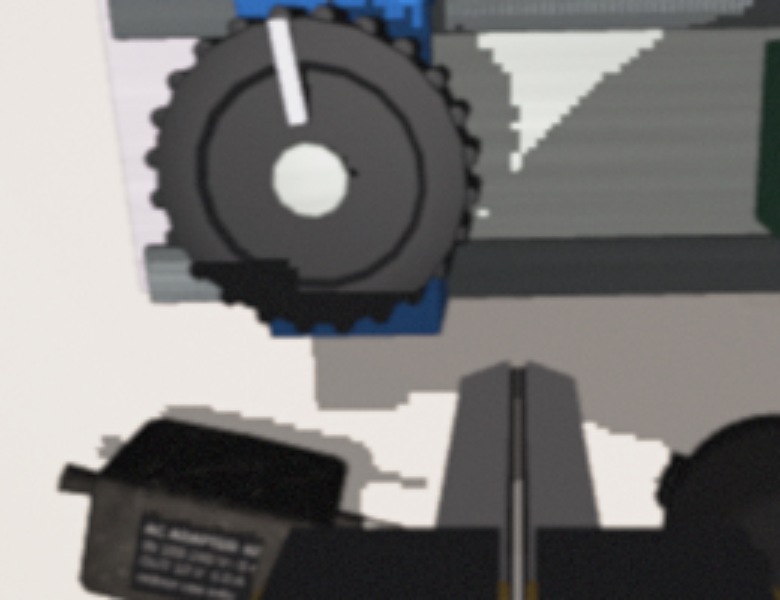

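The mark is at crop (280,20) about the hub at (310,180), about 9° past the index. The wheel top is at 0.0715 m, 8 mm up, so it stands two turns loose at about 12.7 rad. The slide is still at its locked position, with its plate face at y = -0.2316. Next I'll put the finger between the wheel and the plate and push along +y.

Request:
carry_out:
  plan:
    - {"translation": [0, 1.1, 0], "delta_rot": [0, 0, 0], "grip": 0}
    - {"translation": [0, 1.1, 0], "delta_rot": [0, 0, 0], "grip": 0}
    - {"translation": [1.2, 1.1, 0], "delta_rot": [0, 0, 0], "grip": 0}
    - {"translation": [2.25, 1.1, 0], "delta_rot": [0, 0, 0], "grip": 0}
    - {"translation": [2.25, 1.1, 0], "delta_rot": [0, 0, 0], "grip": 0}
    - {"translation": [2.25, 1.5, 0], "delta_rot": [0, 0, 0], "grip": 0}
    - {"translation": [2.25, 1.75, 0], "delta_rot": [0, 0, 0], "grip": 0}
    - {"translation": [2.25, 1.95, 0], "delta_rot": [0, 0, 0], "grip": 0}
    - {"translation": [2.25, 2.2, 0], "delta_rot": [0, 0, 0], "grip": 0}
    - {"translation": [2.25, 2.45, 0], "delta_rot": [0, 0, 0], "grip": 0}
    - {"translation": [2.25, 2.7, 0], "delta_rot": [0, 0, 0], "grip": 0}
    - {"translation": [2.25, 2.95, 0], "delta_rot": [0, 0, 0], "grip": 0}
    - {"translation": [2.25, 3.15, 0], "delta_rot": [0, 0, 0], "grip": 0}
    - {"translation": [2.25, 3.3, 0], "delta_rot": [0, 0, 0], "grip": 0}
    - {"translation": [2.25, 3.4, 0], "delta_rot": [0, 0, 0], "grip": 0}
    - {"translation": [2.25, 3.5, 0], "delta_rot": [0, 0, 0], "grip": 0}
    - {"translation": [2.25, 3.55, 0], "delta_rot": [0, 0, 0], "grip": 0}
    - {"translation": [2.25, 3.55, 0], "delta_rot": [0, 0, 0], "grip": 0}
    - {"translation": [2.25, 3.55, 0], "delta_rot": [0, 0, 0], "grip": 0}

```text
time: 17.42
tcp_pos: [0.47, -0.2034, 0.052]
eef_rot: [-3.139, 0.002, -3.138]
wrist_force: [1.2, -11.8, 3.0]
finger_gap: 0.0007
finger_force: 6.0
```

Request:
carry_out:
  plan:
    - {"translation": [0, 0.1, 0], "delta_rot": [0, 0, 0], "grip": 0}
    - {"translation": [0, 0.15, 0], "delta_rot": [0, 0, 0], "grip": 0}
    - {"translation": [0, 0.15, 0], "delta_rot": [0, 0, 0], "grip": 0}
    - {"translation": [0, 0.15, 0], "delta_rot": [0, 0, 0], "grip": 0}

```text
time: 17.92
tcp_pos: [0.47, -0.2032, 0.0523]
eef_rot: [-3.134, 0.004, -3.14]
wrist_force: [3.4, -32.5, -8.8]
finger_gap: 0.0004
finger_force: 16.6
```

The position did not change while the force rose to 32 N, so the slide is hard against the stop. I'll back off and lift clear.

Request:
carry_out:
  plan:
    - {"translation": [0, -0.2, 0], "delta_rot": [0, 0, 0], "grip": 0}
    - {"translation": [0, -0.8, 0], "delta_rot": [0, 0, 0], "grip": 0}
    - {"translation": [0, -1.0, 0], "delta_rot": [0, 0, 0], "grip": 0}
    - {"translation": [0, -1.0, -2], "delta_rot": [0, 0, 0], "grip": 0}
    - {"translation": [0, -1.0, -4], "delta_rot": [0, 0, 0], "grip": 0}
    - {"translation": [0, -1.0, -6], "delta_rot": [0, 0, 0], "grip": 0}
    - {"translation": [0, -1.5, -6], "delta_rot": [0, 0, 0], "grip": 0}
    - {"translation": [0, -1.5, -6], "delta_rot": [0, 0, 0], "grip": 0}
    - {"translation": [0, -1.5, -6], "delta_rot": [0, 0, 0], "grip": 0}

```text
time: 19.05
tcp_pos: [0.4689, -0.2348, 0.2002]
eef_rot: [3.141, -0.002, -3.137]
wrist_force: [0.4, 0.4, -0.8]
finger_gap: 0.0005
finger_force: 0.0
```

```bash
python3 - <<'E'
from h import *
s,m,p=mark("w10",.072); print(m,s["tcp_pos"],s["wrist_force"],s["time"]); C=cloud(p,(lambda T:T)(wheel_look("w10")[2]))
g=(C[...,2]>.06)&(C[...,2]<.082)&(abs(C[...,0]-.47)<.03)&(C[...,1]>-.27)&(C[...,1]<-.14)
if g.any(): print("plate",C[g].min(0),C[g].max(0))
cv2.imwrite("pics/w10c.png",p["image"])
E
```

```text
[(10.0, 181.0), (8.0, 179.0), (6.0, 162.0), (12.0, 160.0), (4.0, 129.0), (14.0, 126.0)] [ 0.46888692 -0.23477842  0.20024417] [ 0.41157929  0.41041928 -0.76569593] 19.05
plate [ 0.44802985 -0.19105542  0.06010678] [ 0.49163409 -0.18470584  0.07492962]
```

View pics/w10c.png

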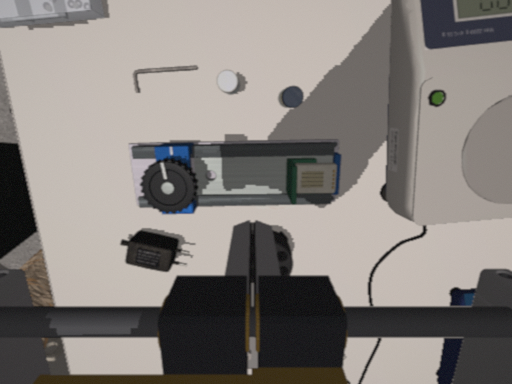

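The plate face has moved from y = -0.2316 to -0.191, which is 40 mm, and the slide sits against the blue stop at (337,173). The wheel mark at (163,165) still lies by the index line, the bystanders are in place and the hand is clear. I'll hand the job in.

```bash
python3 -c "
from bench import arm
print(arm.sign_off())"
```

```text
the job is handed in; nothing more can be done
None
```

I turned the wheel two turns loose (about 12.7 rad by its mark and height), pushed the slide 40 mm home against the blue stop, left the bystanders untouched and the hand clear, and handed the job in at about 19 s; the hand-in returned no verdict.

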